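Close the wax-mould clamp crosswise

TASK

Close the wax-mould clamp with light presses of the fingertips on its four steel plungers, one at a time and each fully home: first the one at the cut-off corner, then the one diagonally opposite, then the other one on the brass nozzle's side, and last the remaining one. Only press: do not pick up, tip or shove the clamp, and leave the ring box, gem jar and solder spool beside it where they are.

Things in the scene. Friction and masses are not known exactly. Their poses are not given: they have to be found in the camera images.
- mould_clamp: Flat loose clamp, about 0.9 kg: a black rubber mould between two grey metal plates, 160 (x) x 120 (y) x 28 mm high. Origin: centre of the underside; z up. Its (+x,+y) corner is cut off at 45 degrees (32 mm off each edge); a brass nozzle sticks out 18 mm mid +x side. On top, at x +-54, y +-36 mm, stand four equal steel plungers: round collar 21 mm wide, black rubber cap 17 mm wide.
- plunger_1_top (a point): Centre of the top of the rubber cap of the plunger at x = +54, y = +36 mm (cut-off corner) in the clamp's frame. It moves with the cap; uncompressed it is 56.5 mm above the bench with the plunger fully up, 46.5 mm when fully home.
- plunger_1 (a joint): Travel of that plunger in m: 0 fully up, 0.010 fully home (its collar sits on a washer on the plate, a stop). It starts 0 to 0.002. It slides straight down against about 3 N of friction, without a spring, and stays where it is left. Its rubber cap gives 1 mm for each 2.5 N, up to 5 mm, and springs back.
- plunger_2_top (a point): Centre of the top of the rubber cap of the plunger at x = -54, y = -36 mm (diagonally opposite the cut-off corner) in the clamp's frame. It moves with the cap; uncompressed it is 56.5 mm above the bench with the plunger fully up, 46.5 mm when fully home.
- plunger_2 (a joint): Travel of that plunger in m: 0 fully up, 0.010 fully home (its collar sits on a washer on the plate, a stop). It starts 0 to 0.002. It slides straight down against about 3 N of friction, without a spring, and stays where it is left. Its rubber cap gives 1 mm for each 2.5 N, up to 5 mm, and springs back.
- plunger_3_top (a point): Centre of the top of the rubber cap of the plunger at x = +54, y = -36 mm (nozzle side, not at the cut-off corner) in the clamp's frame. It moves with the cap; uncompressed it is 56.5 mm above the bench with the plunger fully up, 46.5 mm when fully home.
- plunger_3 (a joint): Travel of that plunger in m: 0 fully up, 0.010 fully home (its collar sits on a washer on the plate, a stop). It starts 0 to 0.002. It slides straight down against about 3 N of friction, without a spring, and stays where it is left. Its rubber cap gives 1 mm for each 2.5 N, up to 5 mm, and springs back.
- plunger_4_top (a point): Centre of the top of the rubber cap of the plunger at x = -54, y = +36 mm (the other corner away from the nozzle) in the clamp's frame. It moves with the cap; uncompressed it is 56.5 mm above the bench with the plunger fully up, 46.5 mm when fully home.
- plunger_4 (a joint): Travel of that plunger in m: 0 fully up, 0.010 fully home (its collar sits on a washer on the plate, a stop). It starts 0 to 0.002. It slides straight down against about 3 N of friction, without a spring, and stays where it is left. Its rubber cap gives 1 mm for each 2.5 N, up to 5 mm, and springs back.
- ring_box: Bystander: closed white ring box, 50x50x34 mm, loose on the bench beside the clamp; origin at the centre of its underside.
- gem_jar: Bystander: small clear round jar with a pale lid, 29 mm wide, 18 mm high, loose on the bench beside the clamp; origin at the centre of its underside.
- solder_spool: Bystander: plastic spool of solder wire lying flat, 46 mm wide, 23 mm high, a wire end sticks out, loose on the bench beside the clamp; origin at its underside, 10 mm from the spool's axis.
Not all that is in view belongs to the job. Of the things like the mould_clamp, leave any that is brown or purple; of the rest the larger one is meant.

How it is judged:
By the outcome, as a careful person would: the job done as asked, in the order asked, and still so for the second after the job is handed in, with the robot touching nothing.
It also fails if it takes over 48 s, if anything falls off the work surface, if the arm or the gripper's body presses on something with over 40 N, if the wrist force passes 120 N, or if a joint passes its speed limit or range.

ROBOT

A 7-joint arm with a two-finger parallel gripper is mounted at the origin on a cart in front of the work surface, level with it; the furniture and walls round the work are solid. World frame = base frame: x ahead of the robot, y to its left, z up, the work surface at z = 0. Lengths are in m, angles in degrees, forces in N, time in s.
With the tool pointing down it reaches from about 0.4 to 0.85 m from the base axis. Payload 4.5 kg.
Tool frame: the origin (TCP) lies between the finger pads; the fingertips stand 14 mm ahead of it and the grasp point (between the pads) lies 5 mm behind it; z points along the fingers, y is the line along which they close (so a half turn about z gives the same grasp; the last joint's range is limited). The gripper opens to 85 mm and grips with 20 to 120 N. Pads are 22 mm wide; open, the fingers measure 114 mm over their backs; the gripper's body (76 mm by 85 mm) begins 54 mm behind the grasp point. The pads swing forward as they close: fully open they stand 13 mm farther back than shut.
Start: joints at [74.76, 39.483, -11.15, 89.685, 9.013, 51.709, -12.324], TCP at [0.185, -0.597, 0.245] pointing down, gripper open.
Joint ranges: [-172.22, 172.22], [-26.19, 119.32], [-84.43, 86.54], [7.71, 146.69], [-57.33, 237.33], [2.42, 119.75], [-152.13, 152.13]. Speed limits (degrees/s): [147.25, 147.25, 180, 180, 180, 180, 180].

INTERFACE

Orientations are given as [roll, pitch, yaw] about the fixed x, y, z axes, in that order (R = Rz(yaw) Ry(pitch) Rx(roll)).
In Python, from plant import manip, eyes gives the robot as it stands.
- The arm moves only by the tool send_rows, never from a script. Its argument "commands" is a list of rows, each an object with "travel": the shift along the world's x, y, z in cm, a list of three; "dr": the turn, a rotation vector about the world's x, y, z in rad, a list of three. In form: [{"travel": [x, y, z], "dr": [ax, ay, az]}, ...]. A call has exactly 5 rows; each row shifts and turns the commanded pose from where the row before left it; what a row does not reach is not made up. A row lasts 1/10 s, in which the tool goes at most 50 mm and 8.59 degrees, less where a joint would pass 70% of its speed; a pose out of reach is approached as far as the arm can. A call with a gripper value outside its range is refused whole. "gripper" is the finger opening in cm, from 0 to 8.54, set as the call begins (left out, the last holds). The fingers move at their own pace and stop on an object; "squeeze" is the grip in N (left out, the last holds). Time passes only in rows, so rows that do not move let the fingers close, or fill a call up. It gives the time, the measured TCP pose, the force, the opening and the grip force at its end, in the units of the state.
- manip.state(): the state, without advancing time (a new reading comes with each control period).
- eyes.camera(name): name is "side" or "top" or "wrist"; returns a dict with "img" (400x640x3 uint8, blue, green, red), "depth" (400x640 float32, m along the optical axis (not along the pixel's ray), 0 where there is no reading), "K" (3x3 intrinsics, pixels), "origin" and "orientation" of the camera in the world. Camera axes: x right, y down, z forward; pixel columns grow to the right and rows downward; lengths in m; the calibration is good to about 2 mm. A picture is of the moment at which its call begins.
- manip.sign_off(): hands the job in; it is judged then, once.
The state is a dict: "time": time; "joint_pos": joint angles; "qd": joint speeds; "effort": joint torques, N m; "tcp_pos": TCP position; "tcp_rot": TCP orientation; "force": force on the tool from outside, world axes, zero at the start; "ft_torque": the same for the moment, N m; "width": finger opening in m; "gripper_force": force on a finger pad.
Only numpy, scipy, OpenCV 4.12 (cv2) and the standard library are available. Lean on these libraries where they do the work, as an engineer would, in place of code of your own. Each camera call takes 0.05 s, during which the arm holds its last target. There are 200 camera calls.

## Working session

There is one attempt and no reset: what is moved stays moved. The work goes in short steps, Python scripts to look and compute and a tool call to move; the robot and the scene stay as the last step left them, time stands still between calls to the robot, and variables do not carry over. Pictures are saved under pics/ and viewed, at most 10 in all, crops included, and the job is handed in when it is done.

Besides the shell and the picture viewer there is one more tool, called as name([rows], argument=value, ...), one row to a line, values as JSON. send_rows: Moves the arm, as the interface text tells. Its arguments: {"type":"object","properties":{"commands":{"type":"array"},"gripper":{"type":"number"},"squeeze":{"type":"number"}},"required":["commands"]}

```bash
mkdir -p pics; python3 - <<'E'
from plant import manip, eyes
import cv2, numpy as np
s=manip.state(); print(s)
for n in ("top","side"):
    c=eyes.camera(n); cv2.imwrite(f"pics/{n}0.png",c["img"]); np.savez(f"{n}0.npz",**c)
    print(n,c["K"],c["origin"],c["orientation"])
E
```

```text
{'time': 0.0, 'joint_pos': array([ 74.75990608,  39.53610932, -11.14483687,  89.74779403,
         9.01343665,  51.70994781, -12.32410241]), 'qd': array([ 0.06284987,  0.0533667 , -0.05783051,  0.04534376,  0.03537245,
       -0.0288775 , -0.00232867]), 'effort': array([ 6.94341907e-04, -5.39597940e+01, -1.26681279e+00, -1.58538347e+01,
        8.94878351e-03,  9.62742342e-03, -2.05167117e-05]), 'tcp_pos': array([ 0.18432846, -0.59651238,  0.24443859]), 'tcp_rot': array([-1.79888503e+02,  8.64527128e-03,  1.71826195e+01]), 'force': array([0.30718697, 0.47287815, 0.4231396 ]), 'ft_torque': array([-0.05671706, -0.01521723, -0.01610406]), 'gripper_force': 0.0, 'width': 0.08543888927982031}
top [[454.71154149   0.         321.96805913]
 [  0.         454.71154149 202.23987762]
 [  0.           0.           1.        ]] [ 0.52159775 -0.0911394   1.06479776] [-177.86578074    1.14271056  -89.15822685]
side [[468.24603547   0.         321.02973811]
 [  0.         468.24603547 210.69465999]
 [  0.           0.           1.        ]] [0.54923858 0.99690231 0.85246827] [-125.89020184   -1.23153874 -177.37665886]
```

View pics/top0.png

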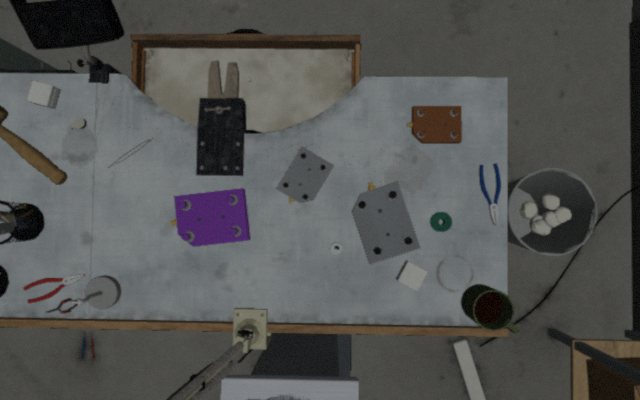

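View pics/side0.png

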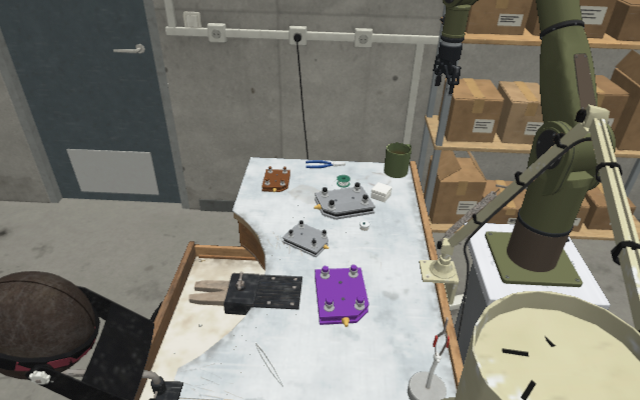

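The top view shows the grey target clamp at about (386,222), with its nozzle at (371,187) and its cut corner at about (358,203). The smaller grey clamp at (305,175) and the brown and purple ones are decoys. The ring box is at (411,275), the spool at (440,221) and the jar at (336,248). The side view agrees: the target is at (345,200).

```bash
cat > h.py <<'E'
import numpy as np, cv2
from scipy.spatial.transform import Rotation as R
def ray(c,u,v,z):
    Rm=R.from_euler('xyz',c["orientation"],degrees=True).as_matrix()
    d=Rm@np.linalg.inv(c["K"])@np.array([u,v,1.]); o=np.array(c["origin"])
    return o+d*(z-o[2])/d[2]
def point(c,u,v,d):
    Rm=R.from_euler('xyz',c["orientation"],degrees=True).as_matrix()
    return np.array(c["origin"])+Rm@(np.linalg.inv(c["K"])@np.array([u,v,1.])*d)
def proj(c,p):
    Rm=R.from_euler('xyz',c["orientation"],degrees=True).as_matrix()
    q=c["K"]@(Rm.T@(np.array(p)-c["origin"])); return q[:2]/q[2]
def blobs(c,x0,x1,y0,y1,thr,amin,amax):
    g=c["img"].max(2); m=np.zeros(g.shape,np.uint8); m[y0:y1,x0:x1]=(g[y0:y1,x0:x1]<thr)
    n,l,st,ce=cv2.connectedComponentsWithStats(m)
    return [(ce[i],st[i]) for i in range(1,n) if amin<=st[i][4]<=amax]
E
python3 - <<'E'
from h import *
c=dict(np.load("top0.npz"))
P=[]
for ce,st in blobs(c,345,425,175,270,60,15,200):
    d=c["depth"][int(round(ce[1])),int(round(ce[0]))]
    p=ray(c,*ce,0.0555); P.append(p); print(ce.round(1),st[2:],p.round(4),point(c,*ce,d).round(4))
from scipy.spatial.distance import pdist
print(pdist(np.array(P)).round(4))
for n,u,v,z in(("nozzle",371,187,.014),("box",411,275,.034),("jar",336,248,.018),("spool",440,221,.023),("cup",487,307,.08)): print(n,ray(c,u,v,z).round(3),point(c,u,v,c["depth"][v,u]).round(3))
im=cv2.resize(c["img"][165:295,320:470],None,fx=5,fy=4.6,interpolation=cv2.INTER_CUBIC); im=cv2.resize(c["img"][170:290,325:465],None,fx=5,fy=5,interpolation=cv2.INTER_CUBIC); cv2.imwrite("pics/crop.png",im)
E
```

```text
[392.2 194.2] [ 9  8 47] [ 0.5788 -0.2258  0.0555] [ 0.5789 -0.2259  0.0553]
[361.5 204.4] [ 8  8 47] [ 0.5553 -0.1583  0.0555] [ 0.5553 -0.1582  0.0567]
[407.7 240.5] [ 9  8 50] [ 0.4771 -0.2609  0.0555] [ 0.4771 -0.2609  0.0558]
[376.8 250.5] [ 8  8 50] [ 0.4541 -0.1932  0.0555] [ 0.4544 -0.1927  0.0604]
[0.0716 0.1076 0.129  0.129  0.107  0.0716]
nozzle [ 0.597 -0.182  0.014] [ 0.597 -0.182  0.023]
box [ 0.399 -0.272  0.034] [ 0.399 -0.272  0.036]
jar [ 0.456 -0.103  0.018] [ 0.456 -0.103  0.019]
spool [ 0.521 -0.339  0.023] [ 0.521 -0.344  0.003]
cup [ 0.339 -0.426  0.08 ] [ 0.332 -0.44   0.04 ]
```

View pics/crop.png

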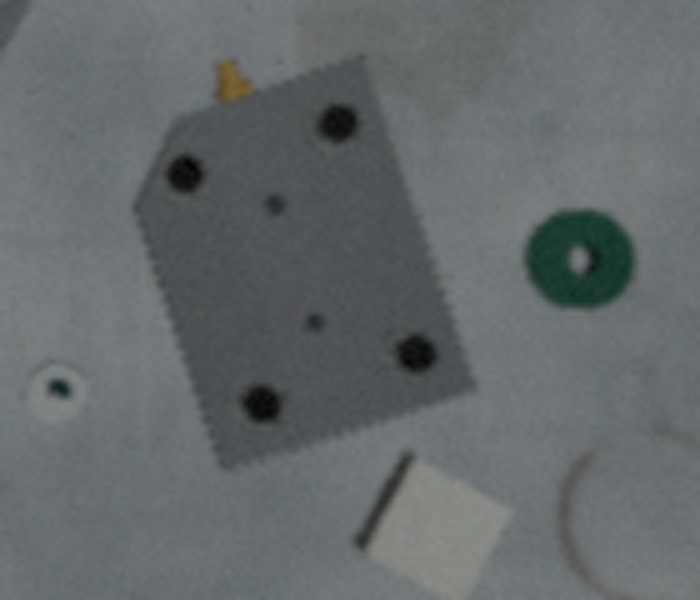

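The four caps are found: P1 (0.555,-0.158), P2 (0.477,-0.261), P3 (0.579,-0.226) and P4 (0.454,-0.193). Spacings measure 71.6, 107 and 129 mm against 72, 108 and 130 nominal, and heights are right. Next I shut the gripper and travel to above P1.

send_rows([
  {"travel": [0, 0, 0], "dr": [0, 0, 0]},
  {"travel": [2.5, 2.9, 0], "dr": [0, 0, 0]},
  {"travel": [2.5, 2.9, 0], "dr": [0, 0, 0]},
  {"travel": [2.5, 2.9, 0], "dr": [0, 0, 0]},
  {"travel": [2.5, 2.9, 0], "dr": [0, 0, 0]},
], gripper=0)

```text
time: 0.6
tcp_pos: [0.2854, -0.4798, 0.2452]
tcp_rot: [-180.0, -0.0, 17.2]
force: [0.2, -0.1, 0.1]
width: 0.0122
gripper_force: 0.0
```

send_rows([
  {"travel": [2.5, 2.9, 0], "dr": [0, 0, 0]},
  {"travel": [2.5, 2.9, 0], "dr": [0, 0, 0]},
  {"travel": [2.5, 2.9, 0], "dr": [0, 0, 0]},
  {"travel": [2.5, 2.9, 0], "dr": [0, 0, 0]},
  {"travel": [2.5, 2.9, 0], "dr": [0, 0, 0]},
])

```text
time: 1.1
tcp_pos: [0.4104, -0.3348, 0.2453]
tcp_rot: [180.0, 0.0, 17.2]
force: [0.1, -0.2, 0.0]
width: 0.0
gripper_force: 0.0
```

send_rows([
  {"travel": [2.5, 2.9, 0], "dr": [0, 0, 0]},
  {"travel": [2.5, 2.9, 0], "dr": [0, 0, 0]},
  {"travel": [2.5, 2.9, 0], "dr": [0, 0, 0]},
  {"travel": [2.5, 2.9, 0], "dr": [0, 0, 0]},
  {"travel": [0, 0, 0], "dr": [0, 0, 0]},
])

```text
time: 1.6
tcp_pos: [0.5142, -0.2134, 0.2454]
tcp_rot: [-179.8, -0.3, 17.8]
force: [-0.0, 0.4, -0.6]
width: -0.0
gripper_force: 0.0
```

send_rows([
  {"travel": [2, 2.8, -2], "dr": [0, 0, 0]},
  {"travel": [2, 2.8, -2], "dr": [0, 0, 0]},
  {"travel": [0, 0, -2], "dr": [0, 0, 0]},
  {"travel": [0, 0, -2], "dr": [0, 0, 0]},
  {"travel": [0, 0, 0], "dr": [0, 0, 0]},
])

```text
time: 2.1
tcp_pos: [0.5475, -0.1638, 0.1629]
tcp_rot: [-179.8, 0.3, 17.2]
force: [-0.4, -0.3, -0.4]
width: -0.0
gripper_force: 0.0
```

```bash
python3 - <<'E'
from h import *
from plant import manip, eyes
s=manip.state(); print(s["joint_pos"].round(1),s["tcp_pos"].round(4),s["tcp_rot"].round(2),s["force"].round(2))
for n in("wrist","top"):
    c=eyes.camera(n); np.savez(n+"1.npz",**c); cv2.imwrite(f"pics/{n}1.png",c["img"])
    if n=="wrist":
        print(c["origin"],c["orientation"])
        for p in [(.5553,-.1583),(.4771,-.2609),(.5788,-.2258),(.4541,-.1932)]: print(proj(c,(*p,.0565)).round(1))
s=manip.state(); print(s["time"],s["tcp_pos"].round(4),s["tcp_rot"].round(2))
E
```

```text
[ 15.9  41.9  -6.7 103.4   7.7  35.5 -68.1] [ 0.5475 -0.1638  0.1629] [-179.85    0.3    17.2 ] [-0.44 -0.27 -0.45]
[ 0.61724253 -0.14350135  0.29110649] [ 1.63493277e+02  1.46042205e-01 -7.28101223e+01]
[313.9 186.8]
[404.3 308.6]
[410.4 183.6]
[318.6 310.4]
2.2 [ 0.5493 -0.1646  0.1654] [-1.800e+02  4.000e-02  1.715e+01]
```

View pics/wrist1.png

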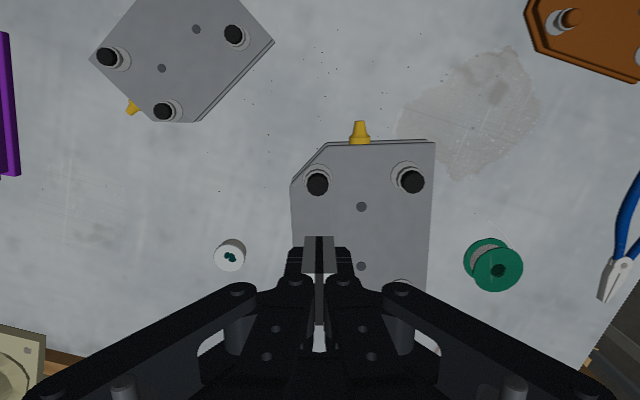

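The wrist view shows P1's cap at (317,182), P3's at (411,181), and the shut fingertips at (319,240). My projected top-view points are about 3–4 px off, so I measure again now the arm has settled.

```bash
python3 - <<'E'
from h import *
from plant import manip, eyes
s=manip.state(); print(s["tcp_pos"].round(4),s["tcp_rot"].round(2))
t=dict(np.load("top1.npz")); c=eyes.camera("wrist"); print(c["origin"],c["orientation"])
for ce,st in blobs(c,295,440,160,210,60,60,900): 
  d=c["depth"][int(ce[1]),int(ce[0])]; print(ce.round(1),st,ray(c,*ce,.055).round(4),point(c,*ce,d).round(4))
for ce,st in blobs(t,345,425,175,270,60,15,200): print("top",ce.round(1),ray(t,*ce,.0555).round(4))
sd=dict(np.load("side0.npz"))
for ce,st in blobs(sd,310,380,175,215,60,5,200):
  d=sd["depth"][int(ce[1]),int(ce[0])]; print("side",ce.round(1),st[2:],ray(sd,*ce,.053).round(4))
E
```

```text
[ 0.5493 -0.1646  0.1654] [-1.800e+02  4.000e-02  1.715e+01]
[ 0.6184484  -0.14423082  0.29400217] [ 1.63757727e+02 -5.32940655e-03 -7.28689612e+01]
[408.6 182.8] [397 172  24  23 414] [ 0.5806 -0.2267  0.055 ] [ 0.5807 -0.2265  0.0555]
[315.  185.7] [305 175  21  23 380] [ 0.5577 -0.16    0.055 ] [ 0.5575 -0.1601  0.0542]
side [356.8 184.8] [ 4  4 11] [ 0.4761 -0.2558  0.053 ]
side [324.5 189.5] [ 4  4 12] [ 0.577  -0.2209  0.053 ]
side [364.8 196.9] [ 5  5 14] [ 0.4529 -0.1893  0.053 ]
side [331.4 202.4] [ 4  4 15] [ 0.5537 -0.1524  0.053 ]
side [348.7 212. ] [50  6 87] [ 0.502  -0.1076  0.053 ]
```

The views agree within about 2.5 mm, so I take means: P1 (0.556,-0.159), P2 (0.478,-0.261), P3 (0.580,-0.226), P4 (0.455,-0.193). Descending over P1.

send_rows([
  {"travel": [0.7, 0.6, -2], "dr": [0, 0, 0]},
  {"travel": [0, 0, -3], "dr": [0, 0, 0]},
  {"travel": [0, 0, -2.5], "dr": [0, 0, 0]},
  {"travel": [0, 0, -1], "dr": [0, 0, 0]},
  {"travel": [0, 0, 0], "dr": [0, 0, 0]},
])

```text
time: 2.75
tcp_pos: [0.5563, -0.1584, 0.0801]
tcp_rot: [-180.0, 0.1, 17.2]
force: [0.1, 0.4, -0.1]
width: 0.0001
gripper_force: 0.0
```

send_rows([
  {"travel": [0, 0, -0.3], "dr": [0, 0, 0]},
  {"travel": [0, 0, -0.3], "dr": [0, 0, 0]},
  {"travel": [0, 0, -0.3], "dr": [0, 0, 0]},
  {"travel": [0, 0, -0.3], "dr": [0, 0, 0]},
  {"travel": [0, 0, -0.2], "dr": [0, 0, 0]},
])

```text
time: 3.25
tcp_pos: [0.557, -0.1583, 0.0665]
tcp_rot: [180.0, -0.0, 17.2]
force: [-0.8, 0.2, 2.6]
width: -0.0002
gripper_force: 1.4
```

send_rows([
  {"travel": [0, 0, -0.2], "dr": [0, 0, 0]},
  {"travel": [0, 0, -0.2], "dr": [0, 0, 0]},
  {"travel": [0, 0, -0.2], "dr": [0, 0, 0]},
  {"travel": [0, 0, -0.1], "dr": [0, 0, 0]},
  {"travel": [0, 0, 0], "dr": [0, 0, 0]},
])

```text
time: 3.75
tcp_pos: [0.5569, -0.1582, 0.0593]
tcp_rot: [180.0, -0.0, 17.2]
force: [1.1, 0.0, 4.1]
width: 0.0001
gripper_force: 1.6
```

send_rows([
  {"travel": [0, 0, -0.1], "dr": [0, 0, 0]},
  {"travel": [0, 0, -0.1], "dr": [0, 0, 0]},
  {"travel": [0, 0, 0], "dr": [0, 0, 0]},
  {"travel": [0, 0, 0], "dr": [0, 0, 0]},
  {"travel": [0, 0, 0], "dr": [0, 0, 0]},
])

```text
time: 4.25
tcp_pos: [0.557, -0.1583, 0.0578]
tcp_rot: [180.0, -0.0, 17.2]
force: [-0.3, -0.1, 6.8]
width: -0.0
gripper_force: 3.4
```

Force rises at a stiffness matching the cap alone, and z matches home minus the cap give. One more small nudge, then lift and move to P2.

send_rows([
  {"travel": [0, 0, -0.05], "dr": [0, 0, 0]},
  {"travel": [0, 0, 0], "dr": [0, 0, 0]},
  {"travel": [0, 0, 0], "dr": [0, 0, 0]},
  {"travel": [0, 0, 0], "dr": [0, 0, 0]},
  {"travel": [0, 0, 0], "dr": [0, 0, 0]},
])

```text
time: 4.75
tcp_pos: [0.557, -0.1582, 0.0574]
tcp_rot: [180.0, -0.0, 17.2]
force: [0.1, 0.4, 7.6]
width: 0.0002
gripper_force: 3.9
```

send_rows([
  {"travel": [0, 0, 2], "dr": [0, 0, 0]},
  {"travel": [0, 0, 2], "dr": [0, 0, 0]},
  {"travel": [-1.9, -2.4, 0], "dr": [0, 0, 0]},
  {"travel": [-2, -2.6, 0], "dr": [0, 0, 0]},
  {"travel": [-2, -2.6, 0], "dr": [0, 0, 0]},
])

```text
time: 5.25
tcp_pos: [0.4963, -0.2344, 0.0965]
tcp_rot: [-180.0, 0.1, 17.2]
force: [0.0, 0.7, -0.4]
width: -0.0
gripper_force: 0.0
```

send_rows([
  {"travel": [-2, -2.6, 0], "dr": [0, 0, 0]},
  {"travel": [0, 0, 0], "dr": [0, 0, 0]},
  {"travel": [0, 0, -1], "dr": [0, 0, 0]},
  {"travel": [0, 0, -0.8], "dr": [0, 0, 0]},
  {"travel": [0, 0, 0], "dr": [0, 0, 0]},
])

```text
time: 5.75
tcp_pos: [0.4776, -0.2581, 0.0772]
tcp_rot: [-179.9, 0.1, 17.3]
force: [0.2, 0.4, 0.2]
width: -0.0006
gripper_force: 0.0
```

```bash
python3 - <<'E'
from h import *
from plant import manip, eyes
for n,box,a in(("wrist",(250,460,20,240),(60,1200)),("top",(345,425,175,270),(15,200))):
    c=eyes.camera(n); cv2.imwrite(f"pics/{n}2.png",c["img"])
    for ce,st in blobs(c,*box,60,*a):
        d=c["depth"][int(ce[1]),int(ce[0])]; print(n,ce.round(1),st[2:],ray(c,*ce,.0555).round(4),point(c,*ce,d).round(4))
s=manip.state(); print(s["time"],s["tcp_pos"].round(4),s["force"].round(2))
E
```

```text
wrist [321.5  27.5] [ 38  19 540] [ 0.5742 -0.2301  0.0555] [ 0.5742 -0.2301  0.0557]
wrist [327.6 234.7] [ 28  10 185] [ 0.4862 -0.2609  0.0555] [ 0.4848 -0.2614  0.0521]
top [392.1 194.1] [ 9  7 45] [ 0.5791 -0.2257  0.0555] [ 0.5791 -0.2257  0.0554]
top [361.2 204.3] [ 7  7 38] [ 0.5555 -0.1575  0.0555] [ 0.5558 -0.1581  0.0467]
top [376.8 250.3] [ 8  8 46] [ 0.4545 -0.1931  0.0555] [ 0.4544 -0.1932  0.0546]
5.85 [ 0.4779 -0.2588  0.0782] [0.17 0.45 1.13]
```

View pics/wrist2.png

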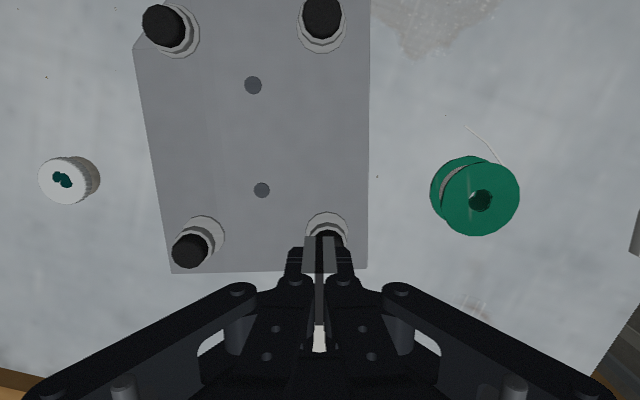

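Depth now puts P1's top at 46.7 mm, which is home, and the clamp has not moved. The wrist view shows P2's cap at (327,235), slightly right of the tips at (320,240), so I trim y by -2 mm and press.

send_rows([
  {"travel": [0, -0.2, 0], "dr": [0, 0, 0]},
  {"travel": [0, 0, -0.4], "dr": [0, 0, 0]},
  {"travel": [0, 0, -0.3], "dr": [0, 0, 0]},
  {"travel": [0, 0, -0.3], "dr": [0, 0, 0]},
  {"travel": [0, 0, -0.2], "dr": [0, 0, 0]},
])

```text
time: 6.35
tcp_pos: [0.4776, -0.2622, 0.0667]
tcp_rot: [180.0, -0.0, 17.2]
force: [-0.3, 0.5, 2.4]
width: 0.0001
gripper_force: 1.4
```

send_rows([
  {"travel": [0, 0, -0.2], "dr": [0, 0, 0]},
  {"travel": [0, 0, -0.2], "dr": [0, 0, 0]},
  {"travel": [0, 0, -0.2], "dr": [0, 0, 0]},
  {"travel": [0, 0, -0.1], "dr": [0, 0, 0]},
  {"travel": [0, 0, 0], "dr": [0, 0, 0]},
])

```text
time: 6.85
tcp_pos: [0.4777, -0.2622, 0.0597]
tcp_rot: [180.0, -0.0, 17.2]
force: [-0.4, -0.3, 2.0]
width: 0.0001
gripper_force: 1.2
```

send_rows([
  {"travel": [0, 0, -0.1], "dr": [0, 0, 0]},
  {"travel": [0, 0, -0.1], "dr": [0, 0, 0]},
  {"travel": [0, 0, -0.05], "dr": [0, 0, 0]},
  {"travel": [0, 0, 0], "dr": [0, 0, 0]},
  {"travel": [0, 0, 0], "dr": [0, 0, 0]},
])

```text
time: 7.35
tcp_pos: [0.4777, -0.2622, 0.0577]
tcp_rot: [180.0, -0.0, 17.2]
force: [-1.0, 0.6, 7.5]
width: -0.0
gripper_force: 3.5
```

7.5 N at 57.7 mm means P2 is home. Lift and move to P3, a shift of (+10.2, +3.6) cm.

send_rows([
  {"travel": [0, 0, 2], "dr": [0, 0, 0]},
  {"travel": [0, 0, 2], "dr": [0, 0, 0]},
  {"travel": [2.6, 0.9, 0], "dr": [0, 0, 0]},
  {"travel": [2.6, 0.9, 0], "dr": [0, 0, 0]},
  {"travel": [2.5, 0.9, 0], "dr": [0, 0, 0]},
])

```text
time: 7.85
tcp_pos: [0.5554, -0.2349, 0.0973]
tcp_rot: [180.0, -0.0, 17.2]
force: [0.7, -0.5, 0.2]
width: 0.0001
gripper_force: 0.0
```

send_rows([
  {"travel": [2.5, 0.9, 0], "dr": [0, 0, 0]},
  {"travel": [0, 0, 0], "dr": [0, 0, 0]},
  {"travel": [0, 0, -1], "dr": [0, 0, 0]},
  {"travel": [0, 0, -0.9], "dr": [0, 0, 0]},
  {"travel": [0, 0, 0], "dr": [0, 0, 0]},
])

```text
time: 8.35
tcp_pos: [0.5769, -0.2266, 0.0762]
tcp_rot: [-179.9, 0.3, 17.1]
force: [-0.6, -0.8, -1.0]
width: 0.0001
gripper_force: 0.0
```

```bash
python3 - <<'E'
from h import *
from plant import manip, eyes
c=eyes.camera("top")
for ce,st in blobs(c,345,425,175,270,60,15,200):
    d=c["depth"][int(ce[1]),int(ce[0])]; print(ce.round(1),st[2:],ray(c,*ce,.0555).round(4),point(c,*ce,d).round(4))
s=manip.state(); print(s["time"],s["tcp_pos"].round(4),s["force"].round(2))
E
```

```text
[361.2 204.4] [ 7  7 36] [ 0.5553 -0.1576  0.0555] [ 0.5556 -0.1582  0.047 ]
[376.9 250.3] [ 8  7 41] [ 0.4544 -0.1932  0.0555] [ 0.4545 -0.1931  0.0573]
8.4 [ 0.5776 -0.2267  0.077 ] [-0.05 -0.47  0.72]
```

send_rows([
  {"travel": [0.1, 0, 0], "dr": [0, 0, 0]},
  {"travel": [0, 0, -0.4], "dr": [0, 0, 0]},
  {"travel": [0, 0, -0.3], "dr": [0, 0, 0]},
  {"travel": [0, 0, -0.3], "dr": [0, 0, 0]},
  {"travel": [0, 0, -0.2], "dr": [0, 0, 0]},
])

```text
time: 8.9
tcp_pos: [0.5807, -0.2262, 0.0663]
tcp_rot: [180.0, -0.0, 17.2]
force: [-0.7, 0.3, 2.8]
width: 0.0005
gripper_force: 1.4
```

send_rows([
  {"travel": [0, 0, -0.2], "dr": [0, 0, 0]},
  {"travel": [0, 0, -0.2], "dr": [0, 0, 0]},
  {"travel": [0, 0, -0.2], "dr": [0, 0, 0]},
  {"travel": [0, 0, -0.1], "dr": [0, 0, 0]},
  {"travel": [0, 0, 0], "dr": [0, 0, 0]},
])

```text
time: 9.4
tcp_pos: [0.5806, -0.2262, 0.0593]
tcp_rot: [180.0, -0.0, 17.2]
force: [0.1, -0.1, 2.9]
width: -0.0002
gripper_force: 1.7
```

send_rows([
  {"travel": [0, 0, -0.1], "dr": [0, 0, 0]},
  {"travel": [0, 0, -0.1], "dr": [0, 0, 0]},
  {"travel": [0, 0, 0], "dr": [0, 0, 0]},
  {"travel": [0, 0, 0], "dr": [0, 0, 0]},
  {"travel": [0, 0, 0], "dr": [0, 0, 0]},
])

```text
time: 9.9
tcp_pos: [0.5807, -0.2262, 0.0578]
tcp_rot: [180.0, -0.0, 17.2]
force: [-2.1, 0.9, 6.7]
width: -0.0001
gripper_force: 3.4
```

send_rows([
  {"travel": [0, 0, -0.05], "dr": [0, 0, 0]},
  {"travel": [0, 0, 0], "dr": [0, 0, 0]},
  {"travel": [0, 0, 0], "dr": [0, 0, 0]},
  {"travel": [0, 0, 0], "dr": [0, 0, 0]},
  {"travel": [0, 0, 0], "dr": [0, 0, 0]},
])

```text
time: 10.4
tcp_pos: [0.5807, -0.2262, 0.0575]
tcp_rot: [180.0, -0.0, 17.2]
force: [-1.2, 0.9, 7.6]
width: -0.0002
gripper_force: 3.9
```

send_rows([
  {"travel": [0, 0, 2], "dr": [0, 0, 0]},
  {"travel": [0, 0, 2], "dr": [0, 0, 0]},
  {"travel": [-2.5, 0.7, 0], "dr": [0, 0, 0]},
  {"travel": [-2.5, 0.7, 0], "dr": [0, 0, 0]},
  {"travel": [-2.5, 0.7, 0], "dr": [0, 0, 0]},
])

```text
time: 10.9
tcp_pos: [0.5048, -0.2047, 0.0967]
tcp_rot: [-180.0, -0.0, 17.2]
force: [-0.1, 0.6, -0.5]
width: 0.0
gripper_force: 0.0
```

send_rows([
  {"travel": [-2.5, 0.6, 0], "dr": [0, 0, 0]},
  {"travel": [-2.5, 0.6, 0], "dr": [0, 0, 0]},
  {"travel": [0, 0, -1], "dr": [0, 0, 0]},
  {"travel": [0, 0, -0.9], "dr": [0, 0, 0]},
  {"travel": [0, 0, 0], "dr": [0, 0, 0]},
])

```text
time: 11.4
tcp_pos: [0.4564, -0.193, 0.0765]
tcp_rot: [-180.0, 0.0, 17.2]
force: [0.2, 0.0, -0.3]
width: 0.0002
gripper_force: 0.0
```

```bash
python3 - <<'E'
from h import *
from plant import manip, eyes
c=eyes.camera("top")
for ce,st in blobs(c,345,425,175,270,60,10,200):
    d=c["depth"][int(ce[1]),int(ce[0])]; print(ce.round(1),st[2:],ray(c,*ce,.0555).round(4),point(c,*ce,d).round(4))
s=manip.state(); print(s["time"],s["tcp_pos"].round(4),s["force"].round(2))
E
```

```text
[391.7 194.3] [ 8  7 41] [ 0.5786 -0.2248  0.0555] [ 0.5791 -0.2259  0.0471]
[361.1 204.4] [ 7  8 40] [ 0.5552 -0.1573  0.0555] [ 0.5554 -0.1576  0.0504]
11.45 [ 0.4566 -0.1931  0.077 ] [0.14 0.22 0.3 ]
```

send_rows([
  {"travel": [0, 0, 0], "dr": [0, 0, 0]},
  {"travel": [0, 0, -0.4], "dr": [0, 0, 0]},
  {"travel": [0, 0, -0.3], "dr": [0, 0, 0]},
  {"travel": [0, 0, -0.3], "dr": [0, 0, 0]},
  {"travel": [0, 0, -0.2], "dr": [0, 0, 0]},
])

```text
time: 11.95
tcp_pos: [0.4559, -0.1932, 0.0657]
tcp_rot: [180.0, -0.0, 17.2]
force: [0.4, -0.5, 2.9]
width: 0.0004
gripper_force: 1.4
```

send_rows([
  {"travel": [0, 0, -0.2], "dr": [0, 0, 0]},
  {"travel": [0, 0, -0.2], "dr": [0, 0, 0]},
  {"travel": [0, 0, -0.2], "dr": [0, 0, 0]},
  {"travel": [0, 0, -0.1], "dr": [0, 0, 0]},
  {"travel": [0, 0, 0], "dr": [0, 0, 0]},
])

```text
time: 12.45
tcp_pos: [0.4559, -0.1932, 0.0588]
tcp_rot: [180.0, -0.0, 17.2]
force: [-0.8, -0.2, 5.0]
width: -0.0003
gripper_force: 2.1
```

send_rows([
  {"travel": [0, 0, -0.1], "dr": [0, 0, 0]},
  {"travel": [0, 0, 0], "dr": [0, 0, 0]},
  {"travel": [0, 0, 0], "dr": [0, 0, 0]},
  {"travel": [0, 0, 0], "dr": [0, 0, 0]},
  {"travel": [0, 0, 0], "dr": [0, 0, 0]},
])

```text
time: 12.95
tcp_pos: [0.4559, -0.1932, 0.0581]
tcp_rot: [180.0, -0.0, 17.2]
force: [0.9, -0.3, 6.3]
width: -0.0003
gripper_force: 3.0
```

Last nudge on P4, then retreat straight up and well back for the check.

send_rows([
  {"travel": [0, 0, -0.07], "dr": [0, 0, 0]},
  {"travel": [0, 0, 0], "dr": [0, 0, 0]},
  {"travel": [0, 0, 0], "dr": [0, 0, 0]},
  {"travel": [0, 0, 0], "dr": [0, 0, 0]},
  {"travel": [0, 0, 0], "dr": [0, 0, 0]},
])

```text
time: 13.45
tcp_pos: [0.4559, -0.1932, 0.0575]
tcp_rot: [180.0, -0.0, 17.2]
force: [0.6, 0.9, 7.9]
width: 0.0002
gripper_force: 3.7
```

send_rows([
  {"travel": [0, 0, 2], "dr": [0, 0, 0]},
  {"travel": [0, 0, 4], "dr": [0, 0, 0]},
  {"travel": [0, 0, 4], "dr": [0, 0, 0]},
  {"travel": [0, 0, 4], "dr": [0, 0, 0]},
  {"travel": [0, 0, 4], "dr": [0, 0, 0]},
])

```text
time: 13.95
tcp_pos: [0.4545, -0.1929, 0.2383]
tcp_rot: [-179.9, 0.1, 17.2]
force: [0.3, -0.8, -0.1]
width: -0.0005
gripper_force: 0.0
```

send_rows([
  {"travel": [-1, -4, 0], "dr": [0, 0, 0]},
  {"travel": [-1, -4, 0], "dr": [0, 0, 0]},
  {"travel": [-1, -4, 0], "dr": [0, 0, 0]},
  {"travel": [-1, -4, 0], "dr": [0, 0, 0]},
  {"travel": [-1, -4, 0], "dr": [0, 0, 0]},
])

```text
time: 14.45
tcp_pos: [0.4043, -0.3942, 0.2366]
tcp_rot: [-179.9, 0.1, 17.2]
force: [-0.3, 0.2, -0.4]
width: -0.0
gripper_force: 0.0
```

send_rows([
  {"travel": [-1, -4, 0], "dr": [0, 0, 0]},
  {"travel": [-1, -4, 0], "dr": [0, 0, 0]},
  {"travel": [0, 0, 0], "dr": [0, 0, 0]},
  {"travel": [0, 0, 0], "dr": [0, 0, 0]},
  {"travel": [0, 0, 0], "dr": [0, 0, 0]},
])

```text
time: 14.95
tcp_pos: [0.386, -0.4713, 0.2366]
tcp_rot: [-179.9, -0.0, 17.3]
force: [-0.5, -1.0, -0.5]
width: 0.0001
gripper_force: 0.0
```

```bash
python3 - <<'E'
from h import *
from plant import manip, eyes
cs=[eyes.camera("top") for _ in range(3)]; c=cs[0]
D=np.median([k["depth"] for k in cs],0)
for ce,st in blobs(c,345,425,175,270,60,10,200):
    u,v=np.round(ce).astype(int); print(ce.round(1),st[2:],point(c,*ce,np.median(D[v-1:v+2,u-1:u+2])).round(4))
cv2.imwrite("pics/topend.png",c["img"])
s=manip.state(); print(s["time"],s["tcp_pos"].round(4),s["force"].round(2))
E
```

```text
[391.5 194.3] [ 8  8 48] [ 0.5792 -0.2255  0.0462]
[361.  204.4] [ 7  8 43] [ 0.5556 -0.1576  0.0467]
[406.8 240.1] [ 9  8 50] [ 0.4776 -0.2604  0.047 ]
[376.4 250.1] [ 8  7 48] [ 0.4544 -0.1929  0.0472]
15.1 [ 0.3864 -0.4716  0.2371] [-0.08  0.38  0.04]
```

View pics/topend.png

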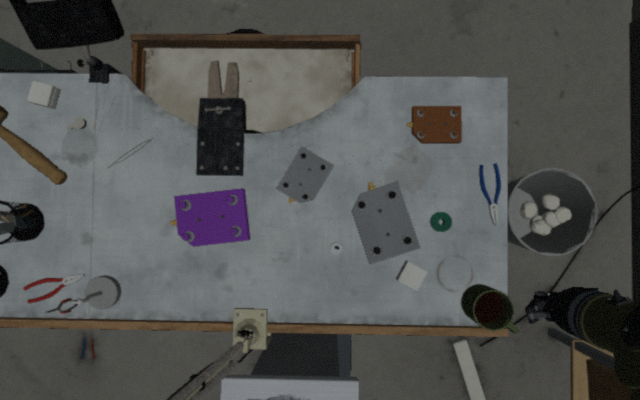

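All four caps now read 46.2–47.2 mm high, against 46.5 mm when fully home. The clamp at (386,222), box at (411,275), jar at (336,248) and spool at (440,221) are unmoved, and the arm is clear.

```bash
python3 -c "
from plant import manip
print(manip.sign_off())"
```

```text
the job is handed in; nothing more can be done
None
```

All four plungers are fully home, pressed in the order asked with about 8 N each. The clamp and the things beside it have not moved, and the job was handed in at about 15 s.

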